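Point out the bolt that lacks its nut

ROBOT

A 6-joint arm with a two-finger parallel gripper is mounted at the origin on a cart in front of the work surface, level with it; the furniture and walls round the work are solid. World frame = base frame: x ahead of the robot, y to its left, z up, the work surface at z = 0. Lengths are in m, angles in rad, forces in N, time in s.
With the tool pointing down it reaches from about 0.35 to 0.775 m from the base axis. Payload 5.5 kg.
Tool frame: the origin (TCP) lies midway between the tips of the shut fingers; the grasp point (between the pads) lies 19 mm behind it; x points along the fingers, y is the direction in which the jaws open and shut, and the axes are right-handed (so a half turn about x gives the same grasp; the last joint's range is limited). The gripper opens to 85 mm and grips with 20 to 120 N. Pads are 22 mm wide; open, the fingers measure 114 mm over their backs; the gripper's body (76 mm by 85 mm) begins 54 mm behind the grasp point. The pads swing forward as they close: fully open they stand 13 mm farther back than shut.
Start: joints at [1.05, 0.313, 0.046, 1.304, 0, 1.431], TCP at [0.214, 0.534, 0.231] pointing down, gripper open.
Joint ranges: [-2.76, 2.76], [-0.86, 1.69], [-1.03, 1.26], [-2.2, 2.34], [-1.47, 1.5], [-3.14, 3.14]. Speed limits (rad/s): [2.57, 2.57, 3.14, 3.14, 3.14, 3.14].

INTERFACE

Orientations are given as a unit quaternion [w, x, y, z].
In Python, from workcell import env, optics, order, models gives the robot as it stands. The module is installed in compiled form; this text tells all that it offers.
- The arm moves only by the tool servo_tool, never from a script. Its argument "moves" is a list of rows, each a list of 5 numbers: the shift along the tool's x, y, z in cm, then the turn about the tool's x in rad, then the closure, from -1 (fully open) to 1 (shut). A call has exactly 10 rows; each row shifts and turns the commanded pose from where the row before left it, along the tool's axes as they then stand; what a row does not reach is not made up. A row lasts 1/8 s, in which the tool goes at most 62.5 mm and 10.7 degrees, less where a joint would pass 70% of its speed; a pose out of reach is approached as far as the arm can. A call is refused whole if a number of a shift passes 6.25 or a number of a turn 0.188, either way. A call with a gripper value outside its range is refused whole. The fingers move at their own pace and stop on an object; "grip_force" is the grip in N (left out, the last holds). Time passes only in rows, so rows that do not move let the fingers close, or fill a call up. It gives the time, the measured TCP pose, the force and the opening at its end, in the units of the state.
- env.get_state(): the state, without advancing time (a new reading comes with each control period).
- optics.read_camera(name): name is "scene" or "top" or "wrist"; returns a dict with "pixels" (420x560x3 uint8, blue, green, red), "vertical_fov" (degrees; the focal length in pixels is half the picture's height over the tangent of half this angle, whatever the lens; pixels are square), "cx", "cy" (the principal point, pixels), "extrinsics" (4x4, takes a point from world to camera coordinates). Camera axes: x right, y up, looking along -z (the intrinsics and any distortion apply to the point x, -y, -z); pixel columns grow to the right and rows downward; lengths in m; the calibration is good to about 2 mm. The wrist camera is an equidistant fisheye: a pixel r from the principal point sees the ray r / f radians off the axis. A picture is of the moment at which its call begins. There is no depth.
- order.hand_in(): hands the job in, once; it reports no verdict.
Trained networks look in a picture, given as the dict that the camera call returned (one of the last four; its "shot" number tells which), for a name from the list of things; names that differ only in an ending like _2 or _b are one class to them, and where a whole thing is asked for, a point or a joint stands for the part that bears it (a point fixed in the world has none). Each returns a list of dicts, best first, with "conf" (0 to 1); they miss things now and then, are a little off and sometimes report something else, mostly with a low value. They report only what shows in the picture. A call takes as long as a camera call.
- models.outline_of(name, picture): "pixels" (420x560 bool, what is visible of it) and "location" ([column, row] in pixels, amid what is visible of it).
- models.pinpoint(name, picture): "location" ([column, row] in pixels: a listed point, or the origin of a listed thing).
The state is a dict: "clock": time; "joint_pos": joint angles; "qvel": joint speeds; "tau": joint torques, N m; "tcp_pos": TCP position; "orientation": TCP orientation; "wrist_force": force on the tool from outside, world axes, zero at the start; "ft_torque": the same for the moment, N m; "finger_gap": finger opening in m.
Only numpy, scipy, OpenCV 4.12 (cv2) and the standard library are available. Lean on these libraries where they do the work, as an engineer would, in place of code of your own. Each camera call takes 0.05 s, during which the arm holds its last target.

TASK

Four bolts stand on the bench ready for fitting and one has no nut on it: point it out, with the fingertips a few centimetres above the tip of its shank, for two seconds, without pointing at or dipping low over any of the other bolts. Then point in the same way, from a few centimetres above the rim, at the middle of the tray of nuts where a nut can be had, for two seconds, and finish still pointing there. Touch nothing at any time: the bolts, the tray and everything else stay just as they stand.

Things in the scene. Friction and masses are not known exactly. Their poses are not given: they have to be found in the camera images.
- bare_bolt_top (a point): The bolt without a nut: plain steel hex bolt standing upright on its head, threads up, shank bare down to the head; 22 mm across the head, shank 12 mm thick, 46 mm tall (the shortest of the four), loose, easily toppled. This point is the tip of its shank, 46 mm above the bench; z is up. Pointing at it: fingertips 10 to 50 mm above this point, centred over it within 20 mm. Bolts are 75 mm or more apart.
- nutted_bolt_a_top (a point): Plain steel hex bolt standing upright on its head, threads up, with a nut on its shank just above the head: 25 mm across head and nut, 60 mm tall, loose, easily knocked over. This point is the tip of its shank, 60 mm above the bench; z is up. Pass over it only with the fingertips more than 80 mm above this point.
- nutted_bolt_b_top (a point): Plain steel hex bolt standing upright on its head, threads up, with a nut on its shank just above the head: 25 mm across head and nut, 60 mm tall, loose, easily knocked over. This point is the tip of its shank, 60 mm above the bench; z is up. Pass over it only with the fingertips more than 80 mm above this point.
- nutted_bolt_c_top (a point): Plain steel hex bolt standing upright on its head, threads up, with a nut on its shank just above the head: 25 mm across head and nut, 60 mm tall, loose, easily knocked over. This point is the tip of its shank, 60 mm above the bench; z is up. Pass over it only with the fingertips more than 80 mm above this point.
- nut_tray_mouth (a point): Open tray of loose nuts, left or right of the bolts: pale pressed metal with rounded corners, 91 mm (its x) by 126 mm (its y) by 30 mm high, loose. This point is the centre of its mouth, level with the rim, 30 mm above the bench; z is up. Pointing at it: fingertips 10 to 50 mm above this point, centred over it within 30 mm. Nothing near the bolts or tray is higher than 60 mm.

How it is judged:
By the outcome, as a careful person would: the job done as asked, in the order asked, and still so for the second after the job is handed in, with the robot touching nothing.
It also fails if it takes over 40 s, if anything falls off the work surface, if the arm or the gripper's body presses on something with over 40 N, if the wrist force passes 120 N, or if a joint passes its speed limit or range.

## Working session

There is one attempt and no reset: what is moved stays moved. The work goes in short steps, Python scripts to look and compute and a tool call to move; the robot and the scene stay as the last step left them, time stands still between calls to the robot, and variables do not carry over. Pictures are saved under pics/ and viewed, and the job is handed in when it is done.

Besides the shell and the picture viewer there is one more tool, called after "Request:" in YAML: its name, and indented under it one key for each argument. servo_tool: Moves the arm, as the interface text tells. Its arguments: {"type":"object","properties":{"moves":{"type":"array"},"grip_force":{"type":"number"}},"required":["moves"]}

```bash
mkdir -p pics; cat > h.py <<'E'
import numpy as np, cv2
def ray(p,uv):
    E=np.array(p["extrinsics"]);f=210/np.tan(np.radians(p["vertical_fov"])/2)
    x=(uv[0]-p["cx"])/f;y=(uv[1]-p["cy"])/f
    if p.get("fish"):
        r=np.hypot(x,y);s=np.sin(r)/max(r,1e-9);d=np.array([x*s,-y*s,-np.cos(r)])
    else: d=np.array([x,-y,-1.])
    R=E[:3,:3];return -R.T@E[:3,3],R.T@d
def atz(p,uv,z):
    c,d=ray(p,uv);return c+d*(z-c[2])/d[2]
E
python3 - <<'E'
from workcell import env,optics,models
from h import *
s=env.get_state();print(s["clock"],s["tcp_pos"],s["orientation"],s["finger_gap"])
for n in ["scene","top","wrist"]:
    p=optics.read_camera(n);p["fish"]=n=="wrist"
    print(n,[k for k in p if k!="pixels"],p["vertical_fov"],p["cx"],p["cy"])
    cv2.imwrite(f"pics/{n}0.png",p["pixels"])
    q={k:v for k,v in p.items() if k!="fish"}
    for m,z in [("bare_bolt_top",.046),("nutted_bolt_a_top",.06),("nut_tray_mouth",.03)]:
        for d in models.pinpoint(m,q): print(m,round(d["conf"],2),np.round(d["location"],1),np.round(atz(p,d["location"],z),3))
E
```

```text
0.0 [0.21345767 0.53334213 0.2303874 ] [ 0.69411187  0.13320441  0.69454017 -0.13445906] 0.08525147514549772
scene ['vertical_fov', 'cx', 'cy', 'extrinsics', 'shot', 'fish'] 55.94550800755436 280.0422872094492 207.51155894016077
bare_bolt_top 0.5 [350.  227.5] [ 0.651 -0.156  0.046]
nutted_bolt_a_top 0.77 [212.8 221.9] [0.446 0.06  0.06 ]
nutted_bolt_a_top 0.69 [177.  189.2] [0.487 0.261 0.06 ]
nut_tray_mouth 0.55 [178.  190.5] [0.517 0.31  0.03 ]
top ['vertical_fov', 'cx', 'cy', 'extrinsics', 'shot', 'fish'] 48.18590260963281 285.06615765253633 210.36325068063334
bare_bolt_top 0.42 [311.7 240.4] [ 0.467 -0.1    0.046]
bare_bolt_top 0.39 [328.5 174.8] [ 0.644 -0.15   0.046]
nutted_bolt_a_top 0.45 [245.2 245.4] [0.454 0.073 0.06 ]
nut_tray_mouth 0.66 [155.2 225.7] [0.513 0.315 0.03 ]
wrist ['vertical_fov', 'cx', 'cy', 'extrinsics', 'shot', 'fish'] 65.70646984690485 281.3341932748926 211.94533570361065
nutted_bolt_a_top 0.49 [ 88.6 418.3] [0.46  0.061 0.06 ]
nut_tray_mouth 0.46 [ 88.9 415.8] [0.483 0.021 0.03 ]
```

View pics/scene0.png

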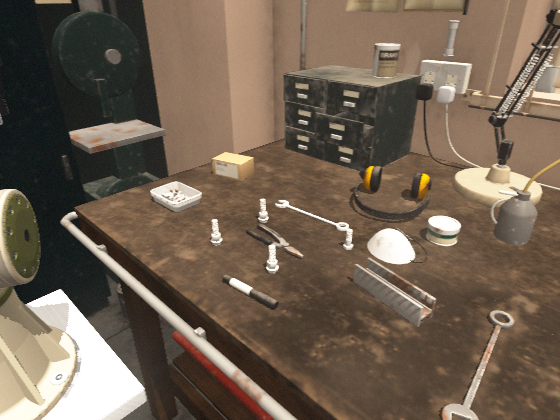

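View pics/top0.png

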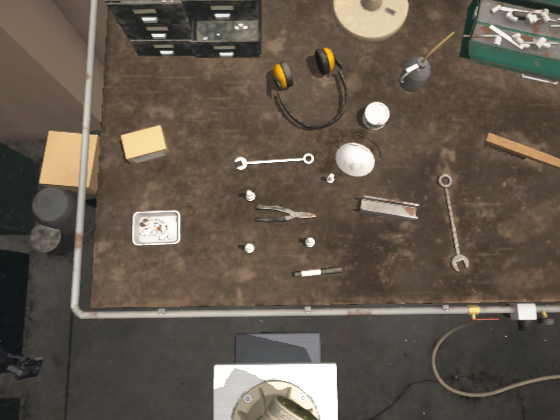

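View pics/wrist0.png

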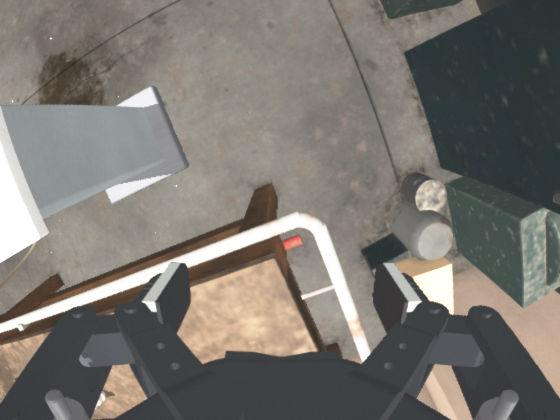

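The scene view shows bolts at (215,231), (263,210), (272,258) and (348,238), with the tray at (176,196). In the top view the bolts are at (250,195), (249,248), (310,242) and (329,178), with the tray at (156,228). The wrist view shows only the bench edge. I'll zoom in on the bolts.

```bash
python3 - <<'E'
import cv2,numpy as np
a=cv2.imread("pics/scene0.png");b=cv2.imread("pics/top0.png")
def z(i,c,r,h=22):return cv2.resize(i[r-h:r+h,c-h:c+h],(190,190),interpolation=cv2.INTER_CUBIC)
cv2.imwrite("pics/zoom.png",np.vstack([np.hstack([z(a,*q) for q in [(215,231),(263,210),(272,258),(348,238)]]),np.hstack([z(b,*q) for q in [(249,248),(250,195),(310,242),(329,178)]]) ]))
E
```

```text
(no output)
```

View pics/zoom.png

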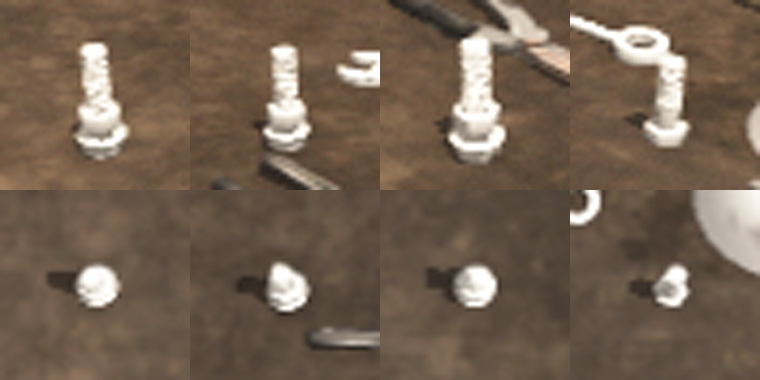

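The fourth bolt, at top (329,178) and scene (349,238), is the one with no nut. The other three show a nut above the head. Next I'll triangulate the tips.

```bash
python3 - <<'E'
from workcell import env,optics,models
from h import *
S=optics.read_camera("scene");T=optics.read_camera("top")
P={"A":((214.5,220),(249,247)),"B":((262.8,199.5),(249.5,192)),"C":((271.8,246),(310,240.5)),"D bare":((349.6,230),(331,176)),}
for n,t,i in (("scene",S,0),("top",T,1)):
    for d in models.outline_of("nut_tray_mouth",t)[:2]:
        ys,xs=np.nonzero(d["pixels"]);print(n,"tray",d["conf"],d["location"],xs.min(),xs.max(),ys.min(),ys.max())
P["tray"]=((176.5,192),(156,227))
for k,(a,b) in P.items():
    c1,d1=ray(S,a);c2,d2=ray(T,b);d1/=np.linalg.norm(d1);d2/=np.linalg.norm(d2)
    l=np.linalg.lstsq(np.c_[d1,-d2],c2-c1,rcond=None)[0];x=c1+l[0]*d1;y=c2+l[1]*d2
    z={"t":.03,"D":.046}.get(k[0],.06)
    print(k,np.round((x+y)/2,3),"gap",round(np.linalg.norm(x-y),4),"scene@z",np.round(atz(S,a,z),3),"top@z",np.round(atz(T,b,z),3))
print(-np.array(T["extrinsics"])[:3,:3].T@np.array(T["extrinsics"])[:3,3], env.get_state()["joint_pos"],env.get_state()["clock"])
E
```

```text
scene tray 0.55 [177.0, 191.8] 151 201 182 210
top tray 0.62 [156.2, 227.0] 132 181 211 245
A [0.451 0.062 0.061] gap 0.003 scene@z [0.454 0.064 0.06 ] top@z [0.45  0.063 0.06 ]
B [0.597 0.061 0.059] gap 0.0018 scene@z [0.596 0.06  0.06 ] top@z [0.596 0.062 0.06 ]
C [ 0.467 -0.097  0.058] gap 0.0052 scene@z [ 0.467 -0.1    0.06 ] top@z [ 0.465 -0.095  0.06 ]
D bare [ 0.643 -0.159  0.044] gap 0.0051 scene@z [ 0.642 -0.162  0.046] top@z [ 0.64  -0.157  0.046]
tray [0.512 0.313 0.026] gap 0.0035 scene@z [0.509 0.305 0.03 ] top@z [0.51  0.313 0.03 ]
[ 0.32901337 -0.01876921  1.27393454] [ 1.05039882e+00  3.13168077e-01  4.61115858e-02  1.30358851e+00
 -1.19291262e-05  1.43118899e+00] 0.8
```

```bash
cat > rel.py <<'E'
from workcell import env
import numpy as np,sys
from scipy.spatial.transform import Rotation as R
s=env.get_state();q=s["orientation"];M=R.from_quat([*q[1:],q[0]]).as_matrix()
print(s["clock"],np.round(s["tcp_pos"],4),"gap",s["finger_gap"]);print(np.round(M,3))
for n,t in (("bare",(.641,-.159,.046)),("tray",(.511,.311,.03))): print(n,np.round(100*M.T@(np.array(t)-s["tcp_pos"]),2),"cm tool")
E
python3 rel.py
```

```text
0.8 [0.2137 0.5339 0.2313] gap 0.0850736804100651
[[ 0.     0.372  0.928]
 [ 0.     0.928 -0.372]
 [-1.     0.     0.   ]]
bare [ 18.53 -48.45  65.41] cm tool
tray [20.13 -9.64 35.88] cm tool
```

Request:
servo_tool:
  moves:
    - [0, -2.8, 3.8, 0, 1]
    - [0, -2.8, 3.8, 0, 1]
    - [0, -2.8, 3.8, 0, 1]
    - [0, -2.8, 3.8, 0, 1]
    - [0, -2.8, 3.8, 0, 1]
    - [0, -2.8, 3.8, 0, 1]
    - [0, -2.8, 3.8, 0, 1]
    - [0, -2.8, 3.8, 0, 1]
    - [0, -2.8, 3.8, 0, 1]
    - [0, -2.8, 3.8, 0, 1]

```text
clock: 2.05
tcp_pos: [0.4632, 0.1312, 0.2316]
orientation: [0.695, 0.134, 0.694, -0.134]
wrist_force: [1.5, 0.4, 0.2]
finger_gap: 0.0
```

Request:
servo_tool:
  moves:
    - [0, -2.8, 3.8, 0, 1]
    - [0, -2.8, 3.8, 0, 1]
    - [0, -2.8, 3.8, 0, 1]
    - [0, -2.8, 3.8, 0, 1]
    - [0, -2.8, 3.8, 0, 1]
    - [0, -2.8, 3.8, 0, 1]
    - [0, -2.8, 3.8, 0, 1]
    - [0, 0, 0, 0, 1]
    - [0, 0, 0, 0, 1]
    - [0, 0, 0, 0, 1]

```text
clock: 3.3
tcp_pos: [0.6361, -0.1471, 0.2317]
orientation: [0.694, 0.134, 0.694, -0.133]
wrist_force: [0.1, 1.1, 0.1]
finger_gap: 0.0002
```

```bash
python3 rel.py; python3 - <<'E'
from workcell import optics,models
from h import *
for n in ["wrist","scene","top"]:
    p=optics.read_camera(n);cv2.imwrite(f"pics/{n}1.png",p["pixels"])
    q=dict(p);q["fish"]=n=="wrist"
    for d in models.pinpoint("bare_bolt_top",p): print(n,round(d["conf"],2),np.round(d["location"],1),np.round(atz(q,d["location"],.046),3))
E
```

```text
3.3 [ 0.6361 -0.1471  0.2317] gap 0.00024255174620452612
[[ 0.     0.371  0.929]
 [ 0.     0.929 -0.371]
 [-1.     0.    -0.   ]]
bare [18.56 -0.93  0.9 ] cm tool
tray [ 20.18  37.9  -28.59] cm tool
wrist 0.7 [273.7 203.2] [ 0.645 -0.158  0.046]
scene 0.64 [349.8 230. ] [ 0.642 -0.162  0.046]
```

View pics/wrist1.png

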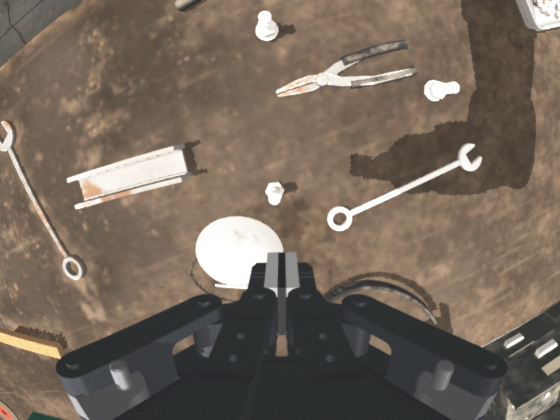

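View pics/scene1.png

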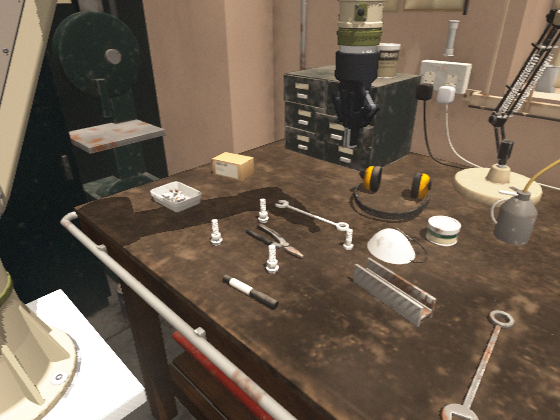

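The wrist view shows the bare bolt with its tip at (274,203), at about (0.643,-0.159), which agrees with the other views. The dome beside it is low. I'll centre over the bolt and go down.

Request:
servo_tool:
  moves:
    - [0, -0.85, 1.1, 0, 1]
    - [1.5, 0, 0, 0, 1]
    - [2, 0, 0, 0, 1]
    - [2, 0, 0, 0, 1]
    - [2, 0, 0, 0, 1]
    - [2, 0, 0, 0, 1]
    - [2, 0, 0, 0, 1]
    - [2, 0, 0, 0, 1]
    - [1, 0, 0, 0, 1]
    - [0.5, 0, 0, 0, 1]

```text
clock: 4.85
tcp_pos: [0.6431, -0.1601, 0.0801]
orientation: [0.694, 0.134, 0.695, -0.134]
wrist_force: [0.8, 1.2, -0.1]
finger_gap: -0.0002
```

```bash
python3 rel.py; python3 - <<'E'
from workcell import optics
from h import *
for n in ["wrist","scene"]:
    p=optics.read_camera(n);cv2.imwrite(f"pics/{n}2.png",p["pixels"])
a=cv2.imread("pics/scene2.png")[150:290,260:450];b=cv2.imread("pics/wrist2.png")
cv2.imwrite("pics/c2.png",np.hstack([cv2.resize(a,(400,300)),cv2.resize(b,(400,300))]))
E
```

```text
4.85 [ 0.6431 -0.1601  0.0801] gap -0.00020455645913273606
[[-0.001  0.372  0.928]
 [ 0.001  0.928 -0.372]
 [-1.     0.    -0.001]]
bare [ 3.41  0.02 -0.23] cm tool
tray [  5.06  38.82 -29.77] cm tool
```

View pics/c2.png

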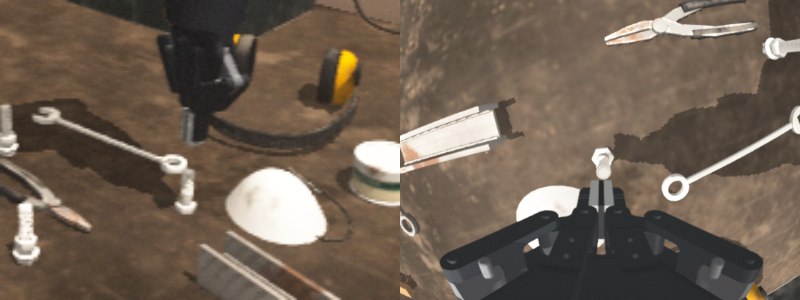

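The fingertips are centred about 32 mm above the bare tip: the bolt is right below them in both views, upright and not touched. I'll hold here for more than 2 s.

Request:
servo_tool:
  moves:
    - [0.2, 0, 0, 0, 1]
    - [0, 0, 0, 0, 1]
    - [0, 0, 0, 0, 1]
    - [0, 0, 0, 0, 1]
    - [0, 0, 0, 0, 1]
    - [0, 0, 0, 0, 1]
    - [0, 0, 0, 0, 1]
    - [0, 0, 0, 0, 1]
    - [0, 0, 0, 0, 1]
    - [0, 0, 0, 0, 1]

```text
clock: 6.2
tcp_pos: [0.6436, -0.1601, 0.0793]
orientation: [0.694, 0.134, 0.694, -0.134]
wrist_force: [-1.1, 0.7, 0.3]
finger_gap: -0.0002
```

Request:
servo_tool:
  moves:
    - [0, 0, 0, 0, 1]
    - [0, 0, 0, 0, 1]
    - [0, 0, 0, 0, 1]
    - [0, 0, 0, 0, 1]
    - [0, 0, 0, 0, 1]
    - [0, 0, 0, 0, 1]
    - [0, 0, 0, 0, 1]
    - [0, 0, 0, 0, 1]
    - [0, 0, 0, 0, 1]
    - [0, 0, 0, 0, 1]

```text
clock: 7.45
tcp_pos: [0.6436, -0.1601, 0.0793]
orientation: [0.694, 0.134, 0.694, -0.134]
wrist_force: [-0.0, -0.1, 0.8]
finger_gap: 0.0004
```

Request:
servo_tool:
  moves:
    - [0, 0, 0, 0, 1]
    - [0, 0, 0, 0, 1]
    - [-1, 0, 0, 0, 1]
    - [-2, 0, 0, 0, 1]
    - [-2, 0, 0, 0, 1]
    - [-2, 0, 0, 0, 1]
    - [-2, 0, 0, 0, 1]
    - [-2, 0, 0, 0, 1]
    - [-2, 0, 0, 0, 1]
    - [-2, 0, 0, 0, 1]

```text
clock: 8.7
tcp_pos: [0.6437, -0.1601, 0.2309]
orientation: [0.695, 0.134, 0.694, -0.134]
wrist_force: [-0.1, 0.0, -0.9]
finger_gap: -0.0
```

```bash
python3 rel.py
```

```text
8.7 [ 0.6437 -0.1601  0.2309] gap -2.261775723669062e-05
[[ 0.001  0.372  0.928]
 [-0.     0.928 -0.372]
 [-1.     0.     0.001]]
bare [ 1.849e+01  1.000e-02 -3.100e-01] cm tool
tray [ 20.06  38.81 -29.85] cm tool
```

Request:
servo_tool:
  moves:
    - [0, 3.8, -2.9, 0, 1]
    - [0, 3.8, -2.9, 0, 1]
    - [0, 3.8, -2.9, 0, 1]
    - [0, 3.8, -2.9, 0, 1]
    - [0, 3.8, -2.9, 0, 1]
    - [0, 3.8, -2.9, 0, 1]
    - [0, 3.8, -2.9, 0, 1]
    - [0, 3.8, -2.9, 0, 1]
    - [0, 3.8, -2.9, 0, 1]
    - [0, 3.8, -2.9, 0, 1]

```text
clock: 9.95
tcp_pos: [0.5152, 0.302, 0.2304]
orientation: [0.695, 0.134, 0.694, -0.134]
wrist_force: [0.7, -0.3, -0.6]
finger_gap: -0.0001
```

```bash
python3 rel.py; python3 - <<'E'
from workcell import optics,models
from h import *
p=optics.read_camera("wrist");cv2.imwrite("pics/w3.png",p["pixels"])
q=dict(p);q["fish"]=True
for d in models.pinpoint("nut_tray_mouth",p): print(round(d["conf"],2),np.round(d["location"],1),np.round(atz(q,d["location"],.03),3))
E
```

```text
9.95 [0.5152 0.302  0.2304] gap -0.00012495569375518782
[[ 0.001  0.372  0.928]
 [ 0.001  0.928 -0.372]
 [-1.     0.001  0.001]]
bare [ 18.43 -38.13  28.8 ] cm tool
tray [20.04  0.67 -0.74] cm tool
0.93 [290.7 176.4] [0.507 0.317 0.03 ]
```

View pics/w3.png

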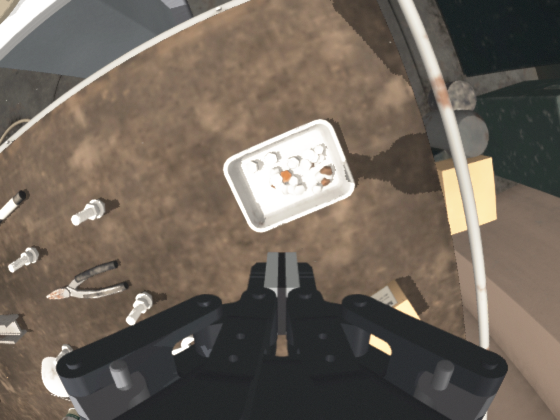

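The wrist view shows the tray of nuts with its mouth centred at (291,176), at about (0.509,0.315). I'll centre over it and go down to about 30 mm above the rim.

Request:
servo_tool:
  moves:
    - [0, 0.9, -0.9, 0, 1]
    - [1.7, 0, 0, 0, 1]
    - [2.2, 0, 0, 0, 1]
    - [2.2, 0, 0, 0, 1]
    - [2.2, 0, 0, 0, 1]
    - [2.2, 0, 0, 0, 1]
    - [2.2, 0, 0, 0, 1]
    - [2.2, 0, 0, 0, 1]
    - [1.5, 0, 0, 0, 1]
    - [0.5, 0, 0, 0, 1]

```text
clock: 11.3
tcp_pos: [0.5104, 0.3114, 0.0596]
orientation: [0.694, 0.134, 0.695, -0.134]
wrist_force: [-0.0, -0.4, -0.2]
finger_gap: -0.0
```

Request:
servo_tool:
  moves:
    - [0, 0, 0, 0, 1]
    - [0, 0, 0, 0, 1]
    - [0, 0, 0, 0, 1]
    - [0, 0, 0, 0, 1]
    - [0, 0, 0, 0, 1]
    - [0, 0, 0, 0, 1]
    - [0, 0, 0, 0, 1]
    - [0, 0, 0, 0, 1]
    - [0, 0, 0, 0, 1]
    - [0, 0, 0, 0, 1]

```text
clock: 12.55
tcp_pos: [0.5106, 0.3122, 0.0603]
orientation: [0.694, 0.134, 0.694, -0.134]
wrist_force: [0.0, 0.8, -0.6]
finger_gap: -0.0003
```

```bash
python3 rel.py; python3 - <<'E'
from workcell import optics
from h import *
a=optics.read_camera("scene")["pixels"];b=optics.read_camera("wrist")["pixels"]
cv2.imwrite("pics/c4.png",np.hstack([cv2.resize(a[130:280,130:370],(400,250)),cv2.resize(b,(333,250))]))
E
```

```text
12.55 [0.5106 0.3122 0.0603] gap -0.0003091509731272999
[[ 0.     0.372  0.928]
 [ 0.     0.928 -0.372]
 [-1.     0.    -0.   ]]
bare [  1.43 -38.89  29.62] cm tool
tray [ 3.03 -0.09  0.08] cm tool
```

View pics/c4.png

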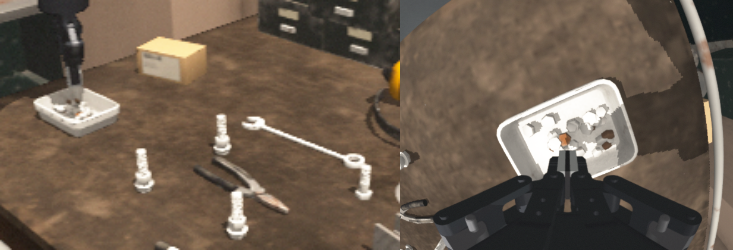

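The fingertips are over the middle of the tray, 30 mm above the rim, and all four bolts are still standing. I'll hold to complete the two seconds.

Request:
servo_tool:
  moves:
    - [0, 0, 0, 0, 1]
    - [0, 0, 0, 0, 1]
    - [0, 0, 0, 0, 1]
    - [0, 0, 0, 0, 1]
    - [0, 0, 0, 0, 1]
    - [0, 0, 0, 0, 1]
    - [0, 0, 0, 0, 1]
    - [0, 0, 0, 0, 1]
    - [0, 0, 0, 0, 1]
    - [0, 0, 0, 0, 1]

```text
clock: 13.9
tcp_pos: [0.5106, 0.3121, 0.0603]
orientation: [0.694, 0.134, 0.694, -0.134]
wrist_force: [-0.3, 0.7, -0.6]
finger_gap: -0.0001
```

```bash
python3 rel.py|head -1; python3 -c "
from workcell import order;print(order.hand_in())"
```

```text
13.9 [0.5106 0.3121 0.0603] gap -0.0001492816181044365
the job is handed in; nothing more can be done
None
```

I pointed at the bolt with no nut, then at the middle of the nut tray, and handed the job in at 13.9 s with the arm still pointing at the tray.

- **Bare bolt:** it stands at about (0.643, -0.159). I held the shut fingertips about 33 mm above its tip for more than 2.5 s. The scene, top and wrist views agreed on its position to within about 5 mm.
- **Tray:** its centre is at about (0.51, 0.313). I held about 30 mm above the rim for about 2.6 s.
- **Between the two:** I travelled with the fingertips at 0.23 m, well above the other bolts.

The last pictures showed all four bolts upright and the fingertips over the middle of the tray. Wrist force stayed at noise level, under 2 N. The only disagreement was at the start: the network gave a nutted bolt as a second candidate for the bare one in the top view. The zoomed pictures and the measured heights (44 mm against 58–61 mm) ruled that out.

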